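Clamp the photodetector on its stage

ROBOT

A 6-joint arm with a two-finger parallel gripper is mounted at the origin on the work surface. World frame = base frame: x ahead of the robot, y to its left, z up, the work surface at z = 0. Lengths are in m, angles in rad, forces in N, time in s.
With the tool pointing down it reaches from about 0.15 to 0.775 m from the base axis. Payload 6.1 kg.
Tool frame: the origin (TCP) lies on the centre line of the jaws, within the pads' length; the fingertips stand 11 mm ahead of it and the grasp point (between the pads) lies 8 mm behind it (manip.tcp_to_tips is the distance from the TCP to the fingertips, in m); z points along the fingers, y is the line along which they close (so a half turn about z gives the same grasp; the last joint's range is limited). The gripper opens to 85 mm and grips with 20 to 120 N. Pads are 22 mm wide; open, the fingers measure 114 mm over their backs; the gripper's body (76 mm by 85 mm) begins 54 mm behind the grasp point. The pads swing forward as they close: fully open they stand 13 mm farther back than shut.
Start: joints at [-1.276, 0.126, -0.04, 1.405, 0, 1.571], TCP at [0.153, -0.502, 0.242] pointing down, gripper open.
Joint ranges: [-2.72, 2.72], [-0.95, 1.95], [-1.27, 1.35], [-1.78, 2.02], [-1.46, 1.47], [-3.14, 3.14]. Speed limits (rad/s): [2.39, 2.39, 3.01, 3.14, 3.14, 3.14].

INTERFACE

Orientations are given as a unit quaternion [x, y, z, w].
In Python, from plant import manip gives the robot as it stands. Calls block until the motion is done:
- manip.move_pose(position, orientation): joint-space move of the TCP to a pose.
- manip.servo_line(position, v=0.15, rot=None, guard=None): straight line of the TCP; rot=None keeps the orientation; v is the mean speed in m/s. With guard (N) it stops when the force on the tool has changed by that much, and returns True; else False.
- manip.set_joints(angles): joint-space move.
- manip.open_gripper() and manip.gripper_close(force=None): open the fingers fully, or close them until they stop; force is the grip in N (None keeps the last).
- manip.dwell(seconds).
- manip.ik(position, orientation): joint angles nearest the present ones, or None.
- manip.read_state(): the state.
- manip.snapshot(name): name is "scene" or "top" or "wrist"; returns a dict with "pixels" (480x640x3 uint8, red, green, blue), "depth" (480x640 float32, m along the optical axis (not along the pixel's ray), 0 where there is no reading), "fov_y" (degrees; the focal length in pixels is half the picture's height over the tangent of half this angle, whatever the lens; pixels are square), "cx", "cy" (the principal point, pixels), "world_from_camera" (4x4, takes a point from camera to world coordinates); the wrist camera has in their place "mount" (4x4, takes a point from camera to tool coordinates, whose origin is the TCP and whose axes are the flange's). Camera axes: x right, y up, looking along -z (the intrinsics and any distortion apply to the point x, -y, -z); pixel columns grow to the right and rows downward; lengths in m; the calibration is good to about 2 mm. A picture is of the moment at which its call begins: read the wrist's pose just before it.
A pose or a line that the arm cannot do raises manip.PlanningError and nothing moves.
- manip.finish_job(): hands the job in; it is judged then, once.
Trained networks look in the newest picture that a camera, given by its name, has taken for a name from the list of things; names that differ only in an ending like _2 or _b are one class to them, and where a whole thing is asked for, a point or a joint stands for the part that bears it (a point fixed in the world has none). Each returns a list of dicts, best first, with "conf" (0 to 1); they miss things now and then, are a little off and sometimes report something else, mostly with a low value. They report only what shows in the picture. A call takes as long as a camera call.
- manip.find_in(camera, target): "bbox" ([left, top, width, height] in pixels, round what is visible of it).
- manip.silhouettes(camera, target): "region" (480x640 bool, what is visible of it) and "bbox" ([left, top, width, height] in pixels, round what is visible of it).
- manip.pinpoint(camera, target): "location" ([column, row] in pixels: a listed point, or the origin of a listed thing).
The state is a dict: "time_s": time; "qpos": joint angles; "qvel": joint speeds; "effort": joint torques, N m; "eef_pos": TCP position; "orientation": TCP orientation; "contact_force": force on the tool from outside, world axes, zero at the start; "ft_torque": the same for the moment, N m; "grip_width": opening from 0.0 (shut) to 1.0 (fully open); "finger_force": force on a finger pad.
Only numpy, scipy, OpenCV 4.12 (cv2) and the standard library are available. Lean on these libraries where they do the work, as an engineer would, in place of code of your own. Each camera call takes 0.05 s, during which the arm holds its last target. There are 200 camera calls.

TASK

Set the red photodetector down, without dropping it, upright on the black rubber pad of the aluminium clamping stage, with its round window facing straight away from the stage's post. Then swing the white clamp arm over it as far as it goes, and only then screw the brass thumbscrew clockwise, regripping as often as needed, until its head is fully home on the arm and the sprung foot holds the detector firmly on the pad. Leave the lens mount, orange meter, yellow screwdriver, spanner, steel post and mug where they are.

Things in the scene. Friction and masses are not known exactly. Their poses are not given: they have to be found in the camera images.
- detector: loose red metal photodetector, about 100 to 210 g, a block 30 (its x) x 44 (its y) x 40 (height) mm; origin at the centre of its underside, z up. Round black window with steel rim on its +y face; brass connector stub, 10 mm diameter, sticking out 10 mm from its -y face. It starts standing upright on the table. Grip it across its 30 mm sides (its x).
- window (a point): centre of the detector's round window, on its +y face, 22 mm above its underside
- stage: fixed stage: aluminium base plate 84 (its x) x 190 (its y, from -135 to +55) x 16 (height) mm; origin on the table under the middle of the rubber pad, z up. A steel post of 20 mm diameter stands at x 0, y -85 mm (collar at its foot 30 mm wide, 8 mm high); its top carries the swinging clamp arm.
- bed (a point): centre of the black rubber pad (36 x 50 mm, flush) on the stage's top face, 16 mm above the table, where the detector goes; the detector's window must face the stage's +y (away from the post)
- post_axis (a point): on the axis of the stage's post, about which the clamp arm swings, at the height of the arm's top face (76 mm above the table)
- clamp_arm (a joint): swing of the white clamp arm (20 mm wide, 10 mm thick, underside 66 and top 76 mm above the table) about the post, rad: 0 = in against its stop, pointing to the stage's +y, thumbscrew above the pad's centre; grows to 1.7 counterclockwise seen from above (1.57 = to the stage's -x). Starts out; friction (0.08 N m) holds it. Swing it by the screw's head, whose axis is 85 mm from the post's.
- thumbscrew (a joint): turn of the brass thumbscrew, rad: grows as it turns clockwise seen from above and goes down, 5 mm a turn; 0 = fully up (head 7.5 mm clear of the arm), 9.42 (one and a half turns) = head home on the arm, at a stop. It starts between 0 and 0.6. Friction about 0.03 N m; it stays where it is left.
- knob_mid (a point): middle of the thumbscrew's knurled brass head, on its axis: the head is 30 mm in diameter and 22 mm high, the point is 11 mm below its top; 94.5 mm above the table when fully up, 87 mm when home. A white line on its top shows its turn.
- foot: black rubber foot, 14 mm in diameter, under the thumbscrew; it does not turn; origin at the centre of its underside, 61 mm above the table when the screw is fully up. It is sprung (2.5 N/mm): it meets the top of a detector on the pad after about 1 turn, then the spring is pressed in by 2.5 mm, about 7 N, until the head is home.
- lens_mount: bystander: lens in a black ring on a short post and round foot, 72 mm high, foot 44 mm wide; origin under the foot
- meter: bystander: orange handheld meter lying on the table, 150 x 82 x 32 mm; origin at the centre of its underside
- driver: bystander: screwdriver with yellow handle lying on the table, 150 mm long
- spanner: bystander: steel spanner lying on the table, 150 mm long
- spare_post: bystander: steel post standing, 25 mm diameter, 75 mm high; origin at the centre of its underside
- mug: bystander: blue mug, 76 mm wide, 90 mm high; origin at the centre of its underside

How it is judged:
On the way, in this order (a step that is already met when the one before it is completed fails the run):
1. the detector stands released on the pad, within 8 mm of its centre, window away from the post within 0.2 rad (distance between detector and bed below 0.008 m and angle between the y axis of detector and the y axis of stage, either way round below 0.2 rad and y of window in the frame of stage above 0.01 m and angle between detector's own z axis and vertical below 0.08 rad and contact force between the fingers and detector below 0.2 N), for 0.2 s.
2. the clamp arm is swung in over the detector (within 0.1 rad of its stop), before the screw is turned past 5 rad (value of joint clamp_arm below 0.1 rad and value of joint thumbscrew below 5 rad), for 0.2 s.
At the end, for the whole second after the job is handed in: Detector upright on the pad, within 8 mm of its centre, window away from the post within 0.2 rad; clamp arm within 0.1 rad of its inner stop; thumbscrew beyond 8.7 rad (head within 0.6 mm of the arm); foot pressing on the detector with over 3 N; at rest (distance between detector and bed below 0.008 m and angle between the y axis of detector and the y axis of stage, either way round below 0.2 rad and y of window in the frame of stage above 0.01 m and angle between detector's own z axis and vertical below 0.08 rad and value of joint clamp_arm below 0.1 rad and value of joint thumbscrew above 8.7 rad and contact force between foot and detector above 3 N and linear speed of detector below 0.02 m/s); the robot touches nothing.
It fails at once if the detector is dropped (it falls free faster than 0.5 m/s) (linear speed of detector above 0.5 m/s and contact force between the fingers and detector below 0.1 N).
It fails at once if a bystander (lens mount, meter, screwdriver, spanner, steel post, mug) is moved more than 30 mm (distance of any of lens_mount, meter, driver, spanner, spare_post, mug from where it was at the start of the episode above 0.03 m).
It also fails if it takes over 72 s, if anything falls off the work surface, if the arm or the gripper's body presses on something with over 40 N, if the wrist force passes 120 N, or if a joint passes its speed limit or range.

## Working session

There is one attempt and no reset: what is moved stays moved. The work goes in short steps, each a Python script; the robot and the scene stay as the last script left them, time stands still between calls to the robot, and variables do not carry over. Pictures are saved under pics/ and viewed, at most 10 in all, crops included, and the job is handed in when it is done.

```bash
ls; mkdir -p pics; cat > h.py <<'E'
import numpy as np, cv2
from plant import manip
from scipy.spatial.transform import Rotation as R
def snap(cam,name=None):
    st=manip.read_state(); s=manip.snapshot(cam)
    if 'mount' in s:
        T=np.eye(4);T[:3,:3]=R.from_quat(st['orientation']).as_matrix();T[:3,3]=st['eef_pos'];s['W']=T@s['mount']
    else: s['W']=np.array(s['world_from_camera'])
    s['f']=240/np.tan(np.radians(s['fov_y'])/2)
    if name: cv2.imwrite('pics/'+name,s['pixels'][:,:,::-1])
    return s
def rays(s,uv):
    uv=np.asarray(uv,float).reshape(-1,2)
    d=np.c_[(uv[:,0]-s['cx'])/s['f'],-(uv[:,1]-s['cy'])/s['f'],-np.ones(len(uv))]
    return s['W'][:3,3],d@s['W'][:3,:3].T
def at_z(s,uv,z):
    o,d=rays(s,uv); return o+d*((z-o[2])/d[:,2])[:,None]
def cloud(s,mask):
    v,u=np.nonzero(mask&(s['depth']>0)); o,d=rays(s,np.c_[u,v]); return o+d*s['depth'][v,u][:,None]
def project(s,P):
    p=(np.asarray(P)-s['W'][:3,3])@s['W'][:3,:3]
    return np.c_[s['cx']+s['f']*p[:,0]/-p[:,2], s['cy']-s['f']*p[:,1]/-p[:,2]]
def down(psi): # tool z down, tool y (closing) at world angle psi
    y=np.array([np.cos(psi),np.sin(psi),0]);z=np.array([0,0,-1.]);x=np.cross(y,z)
    return R.from_matrix(np.c_[x,y,z]).as_quat()
E
python3 - <<'E'
from h import *
print({k:v for k,v in manip.read_state().items()})
for c in('top','scene'):
    s=snap(c,c+'1.png'); print(c,s['f'],s['cx'],s['cy'],[k for k in s],s['W'].round(3).tolist())
    for t in ['detector','window','stage','bed','post_axis','knob_mid','foot','lens_mount','meter','driver','spanner','spare_post','mug']:
        r=manip.pinpoint(c,t)
        print(t,[(np.round(q['location'],1).tolist(),round(q['conf'],2)) for q in r[:2]])
E
```

```text
pics
plant.py
{'time_s': 0.0, 'qpos': array([-1.27600601e+00,  1.26373588e-01, -4.06043087e-02,  1.40540397e+00,
       -2.26276044e-05,  1.57078834e+00]), 'qvel': array([ 1.64160691e-03, -6.04907895e-04,  9.20007475e-04,  1.11151173e-03,
       -9.04019947e-05,  2.05425097e-03]), 'effort': array([ 1.96331741e-03, -4.35920620e+01,  3.52918446e+01,  1.74127787e-02,
       -1.13591547e-06,  2.04898498e-07]), 'eef_pos': array([ 0.15241321, -0.50198046,  0.24153352]), 'orientation': array([ 9.89156087e-01,  1.46865950e-01, -1.27615945e-04, -7.82513799e-04]), 'contact_force': array([ 0.1838349 , -0.16694576,  1.17680324]), 'ft_torque': array([-0.03010574,  0.01074686, -0.03314305]), 'finger_force': 0.0, 'grip_width': 1.0014118759638269}
top 534.1593425364255 322.4714115150347 240.46956420014817 ['pixels', 'depth', 'fov_y', 'cx', 'cy', 'world_from_camera', 'W', 'f'] [[-0.014, 0.99, -0.142, 0.371], [-1.0, -0.013, 0.002, 0.024], [0.0, 0.142, 0.99, 1.436], [0.0, 0.0, 0.0, 1.0]]
detector [([419.2, 286.1], 0.67)]
window [([423.3, 296.5], 0.49)]
stage [([319.8, 247.2], 0.93)]
bed []
post_axis [(
[... 310 characters left out ...]
4 312.3163079155075 233.46359629312627 ['pixels', 'depth', 'fov_y', 'cx', 'cy', 'world_from_camera', 'W', 'f'] [[0.725, -0.359, 0.589, 1.274], [0.689, 0.369, -0.624, -0.729], [0.006, 0.857, 0.515, 0.714], [0.0, 0.0, 0.0, 1.0]]
detector [([182.1, 299.2], 0.55), ([421.5, 270.9], 0.5)]
window []
stage [([313.8, 264.1], 0.82)]
bed [([310.4, 260.3], 0.85)]
post_axis [([291.7, 252.4], 0.82)]
knob_mid []
foot []
lens_mount [([265.1, 346.6], 0.87), ([310.7, 260.0], 0.43)]
meter [([214.7, 396.2], 0.64), ([266.6, 232.2], 0.43)]
driver [([200.2, 266.8], 0.89)]
spanner [([425.0, 272.8], 0.7)]
spare_post [([346.2, 329.6], 0.75), ([421.7, 270.6], 0.43)]
mug [([364.0, 194.2], 0.77), ([347.7, 328.6], 0.33)]
```

```bash
python3 -c "
import cv2
a=cv2.imread('pics/top1.png')[120:370,210:530]
cv2.imwrite('pics/top1c.png',cv2.resize(a,None,fx=2.4,fy=2.4,interpolation=2))"
```

```text
(no output)
```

View pics/scene1.png

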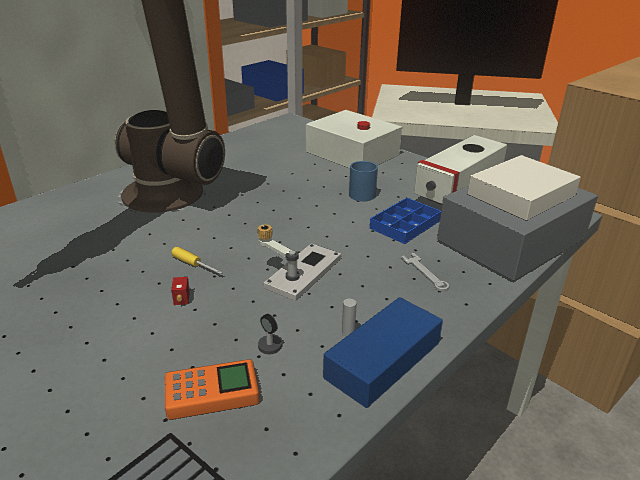

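View pics/top1c.png

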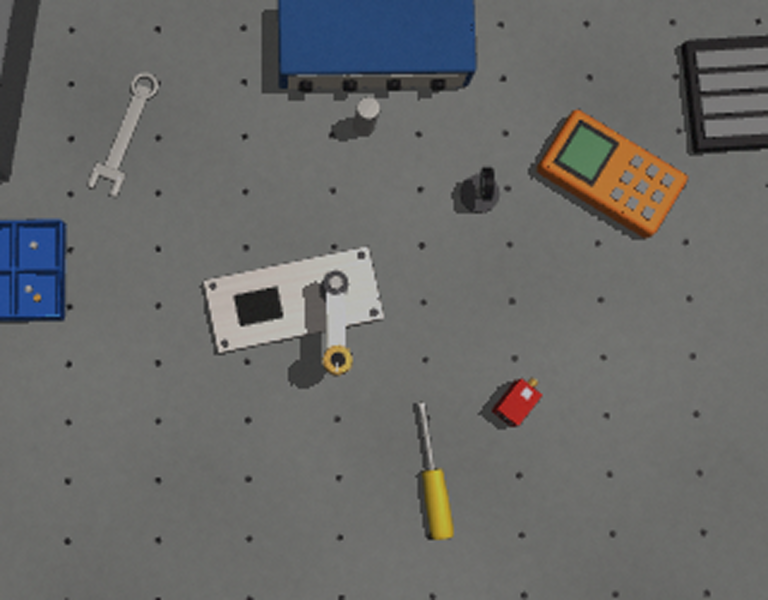

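The scene view shows the detector at (181,291) with its stub facing the camera and the arm swung out towards the base, knob at (265,231). In the top view the pad is at about (317,247), the knob at (351,270), and the detector at (425,287) with its stub to the upper right. Next I'll take close wrist views.

```bash
python3 - <<'E'
from h import *
s=snap('top')
p=at_z(s,[[425,287],[317,247],[351,238],[351,270]],0.03); print(p.round(3))
m=manip.snapshot('wrist'); print(np.array(m['mount']).round(3).tolist(), m['fov_y'])
det=p[0]; 
def look(xy,z,psi,name):
    # put camera roughly over xy
    M=np.array(m['mount']); q=down(psi); Rm=R.from_quat(q).as_matrix()
    off=Rm@M[:3,3]; fwd=Rm@(-M[:3,2]); 
    h=z+off[2]; t=(h-0.03)/-fwd[2]
    pos=np.array([*xy,z])-np.array([*(off+fwd*t)[:2],0]); print(pos.round(3))
    manip.move_pose(pos,q)
    return snap('wrist',name)
for nm,xy,z in(('det',p[0][:2],0.25),('stage',(p[1]+p[2])[:2]/2,0.3)):
    for psi in (0,np.pi/2,-np.pi/2,np.pi):
        try: s=look(xy,z,psi,nm+'w.png'); break
        except manip.PlanningError as e: print(e)
    np.save(nm+'.npy',s,allow_pickle=True)
    print(s['W'].round(3).tolist(),psi)
    for t in ['detector','window','stage','bed','post_axis','knob_mid']:
        print(t,[(np.round(q['location'],1).tolist(),round(q['conf'],2)) for q in manip.pinpoint('wrist',t)[:2]])
print(manip.read_state()['time_s'])
E
python3 -c "
import cv2,numpy as np
cv2.imwrite('pics/both.png',cv2.resize(np.hstack([cv2.imread('pics/detw.png'),cv2.imread('pics/stagew.png')]),(800,300),interpolation=3))"
```

```text
[[ 0.445 -0.247  0.03 ]
 [ 0.555  0.036  0.03 ]
 [ 0.578 -0.055  0.03 ]
 [ 0.493 -0.053  0.03 ]]
[[-0.0, 0.964, 0.265, 0.067], [1.0, 0.0, 0.0, 0.0], [-0.0, 0.265, -0.964, -0.132], [0.0, 0.0, 0.0, 1.0]] 69.60261202147832
[ 0.445 -0.217  0.25 ]
[[1.0, 0.002, 0.0, 0.445], [-0.002, 0.964, 0.266, -0.15], [0.0, -0.266, 0.964, 0.382], [0.0, 0.0, 0.0, 1.0]] 0
detector [([319.4, 228.9], 0.59)]
window [([301.4, 222.5], 0.84)]
stage [([635.6, 76.6], 0.74)]
bed []
post_axis [([483.5, 1.7], 0.6)]
knob_mid []
[0.567 0.034 0.3  ]
[[1.0, 0.001, 0.0, 0.566], [-0.001, 0.964, 0.266, 0.1], [-0.0, -0.266, 0.964, 0.432], [0.0, 0.0, 0.0, 1.0]] 0
detector [([239.0, 386.8], 0.76)]
window [([218.8, 387.5], 0.59)]
stage [([311.1, 192.6], 0.66)]
bed [([313.9, 193.6], 0.67)]
post_axis [([321.6, 277.0], 0.95)]
knob_mid [([245.3, 283.6], 0.94)]
4.8083
```

View pics/both.png

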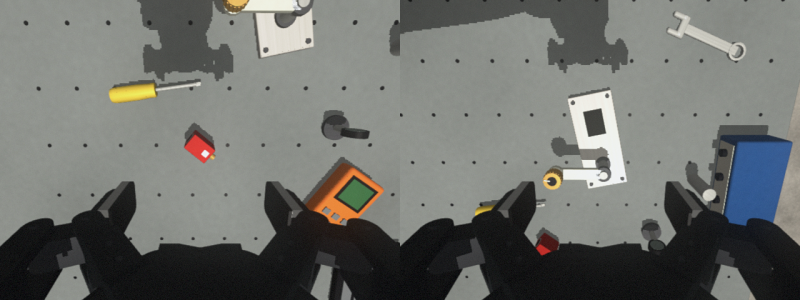

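The wrist views show the detector at about (320,234) with its stub to the lower right. The pad is at (313,194), the post at (326,265) and the knob at (244,288). Now the metric fits.

```bash
cat > fit.py <<'E'
from h import *
def rect(P):
    r=cv2.minAreaRect((P[:,:2]*1000).astype(np.float32)); return np.round(r[0],1)/1000,np.round(r[1],1),r[2]
def hsv(s): return cv2.cvtColor(s['pixels'],cv2.COLOR_RGB2HSV)
E
python3 - <<'E'
from fit import *
d=np.load('det.npy',allow_pickle=True).item(); s=np.load('stage.npy',allow_pickle=True).item()
H=hsv(d); red=((H[...,0]<6)|(H[...,0]>174))&(H[...,1]>150)&(H[...,2]>60)
red[:, :260]=0; red[:,380:]=0; red[300:]=0
P=cloud(d,red); print('red z',np.percentile(P[:,2],[2,10,50,90,98]).round(4)); T=P[P[:,2]>0.036]; print('det top',rect(T),T.mean(0).round(4),len(T))
H=hsv(s)
yy,xx=np.mgrid[:480,:640]
pad=(H[...,2]<60)&(abs(xx-313)<35)&(abs(yy-194)<35)
n,l,st,c=cv2.connectedComponentsWithStats(pad.astype(np.uint8)); k=1+np.argmax(st[1:,4]); pad=l==k
P=cloud(s,pad); v,u=np.nonzero(pad); Q=at_z(s,np.c_[u,v],0.016); print('pad z',np.median(P[:,2]),rect(P),rect(Q),c[k])
A=cloud(s,np.ones((480,640),bool))
def near(P,c,r): return P[np.hypot(P[:,0]-c[0],P[:,1]-c[1])<r]
pl=A[(abs(A[:,2]-0.016)<0.004)]; pl=near(pl,(0.56,0.0),0.16); print('plate',rect(pl),np.median(pl[:,2]),len(pl))
for nm,px in(('post',(326,265)),('knob',(244,288))):
    q=at_z(s,[px],0.09)[0]; N=near(A,q,0.045); N=N[N[:,2]>0.06]; print(nm,q.round(3),np.percentile(N[:,2],[5,50,95]).round(4))
    N=N[N[:,2]>np.percentile(N[:,2],95)-0.004]; print(rect(N),len(N))
print('pinpoint post',at_z(s,[[321.6,277]],0.076),'knob',at_z(s,[[245.3,283.6]],.0945),'bed',at_z(s,[[313.9,193.6]],.016),'win',at_z(d,[[301.4,222.5]],.022),'det',at_z(d,[[319.4,228.9]],0))
E
```

```text
red z [0.0386 0.0394 0.0404 0.0413 0.0419]
det top (array([ 0.4443, -0.2461]), array([29.3, 43.8]), 50.11222839355469) [ 0.4431 -0.2446  0.0404] 1040
pad z 0.01678744519157388 (array([0.5439, 0.057 ]), array([0., 0.]), 0.0) (array([0.5439, 0.0569]), array([0., 0.]), 0.0) [301. 179.]
plate (array([ 0.563 , -0.0026]), array([ 84.2, 189.9]), 11.163472175598145) 0.01649597774263678 8835
post [ 0.573 -0.025  0.09 ] [0.0701 0.0764 0.0806]
(array([ 0.5587, -0.0476]), array([53.3, 26.2]), 4.773735046386719) 415
knob [ 0.485 -0.051  0.09 ] [0.0724 0.096  0.1069]
(array([ 0.4868, -0.0455]), array([30.1, 29.6]), 2.7649986743927) 638
pinpoint post [[ 0.56822687 -0.04424407  0.076     ]] knob [[ 0.48778127 -0.04409725  0.0945    ]] bed [[0.55919622 0.03939905 0.016     ]] win [[ 0.42538581 -0.23397706  0.022     ]] det [[ 0.4445902 -0.2466116  0.       ]]
```

```bash
cat > geo.py <<'E'
from fit import *
a=np.radians(11.163); X=np.array([np.cos(a),np.sin(a),0]); Y=np.array([-np.sin(a),np.cos(a),0])
bed=np.array([0.563,-0.0026,0])+0.040*Y; post=bed-0.085*Y
E
python3 - <<'E'
from geo import *
print(bed,post)
s=np.load('stage.npy',allow_pickle=True).item()
H=hsv(s); m=np.zeros((480,640),bool); c=project(s,[bed+[0,0,.016]])[0]; print(c)
yy,xx=np.mgrid[:480,:640]; m=(H[...,2]<80)&(np.hypot(xx-c[0],yy-c[1])<35)
n,l,st,cc=cv2.connectedComponentsWithStats(m.astype(np.uint8)); k=1+np.argmax(st[1:,4]); v,u=np.nonzero(l==k)
print('pad',rect(at_z(s,np.c_[u,v],.016)),st[k,4])
det=np.array([.4440,-.2458,0]); q=down(np.radians(50.1))
manip.move_pose(det+[0,0,.12],q)
manip.servo_line(det+[0,0,.020],v=.1,guard=8)
st=manip.read_state();print(st['eef_pos'])
manip.gripper_close(40); manip.dwell(.2)
st=manip.read_state();print(st['grip_width'],st['finger_force'],st['eef_pos'],st['time_s'],st['qpos'])
E
```

```text
[0.55525597 0.03664322 0.        ] [ 0.57171204 -0.04674862  0.        ]
[310.65671095 195.87441491]
pad (array([0.5558, 0.0362]), array([33.3, 47.6]), 11.116267204284668) 1079
[ 0.44449137 -0.24607866  0.02066563]
0.34482575000254384 40.821080803871155 [ 0.4441888  -0.24604396  0.02036204] 8.0417 [-5.05695330e-01  1.91632701e-01 -4.64226778e-01  9.14252593e-01
 -2.68781181e-04  1.90799788e-01]
```

```bash
python3 - <<'E'
from geo import *
st=manip.read_state(); p=st['eef_pos']
manip.servo_line(p+[0,0,.12],v=.15)
q=down(a)
manip.move_pose(bed+[0,0,.12],q)
manip.servo_line(bed+[0,0,.040],v=.12)
st=manip.read_state(); print(st['eef_pos'],st['finger_force'],st['contact_force'])
print(manip.servo_line(bed+[0,0,.0340],v=.02,guard=4))
st=manip.read_state(); print(st['eef_pos'],st['contact_force'])
manip.open_gripper(); manip.dwell(.3)
manip.servo_line(bed+[0,0,.15],v=.15)
manip.move_pose(bed+[0,-.03,.26],down(0)); s=snap('wrist','placed.png')
H=hsv(s); red=((H[...,0]<6)|(H[...,0]>174))&(H[...,1]>150)&(H[...,2]>60)
P=cloud(s,red); P=P[np.hypot(*(P[:,:2]-bed[:2]).T)<.05]; T=P[P[:,2]>.050]
print(rect(T),np.median(T[:,2]))
A=cloud(s,np.ones((480,640),bool)); N=A[np.hypot(A[:,0]-.4868,A[:,1]+.0455)<.04]; N=N[N[:,2]>.101]; print('knob',rect(N),np.median(N[:,2]),len(N))
print(manip.read_state()['time_s'])
E
```

```text
[0.55577288 0.03639427 0.04069358] 40.08689761161804 [ 0.4013381   0.41252168 -2.19234081]
True
[0.55617557 0.03669956 0.03634923] [-0.3791921  -1.03951725  4.11423676]
(array([0.5564, 0.0366]), array([29.1, 42.8]), 11.578428268432617) 0.056474688914895155
knob (array([ 0.4926, -0.0365]), array([53.7, 31.1]), 60.00093460083008) 0.10592180850135446 904
13.6667
```

View pics/placed.png

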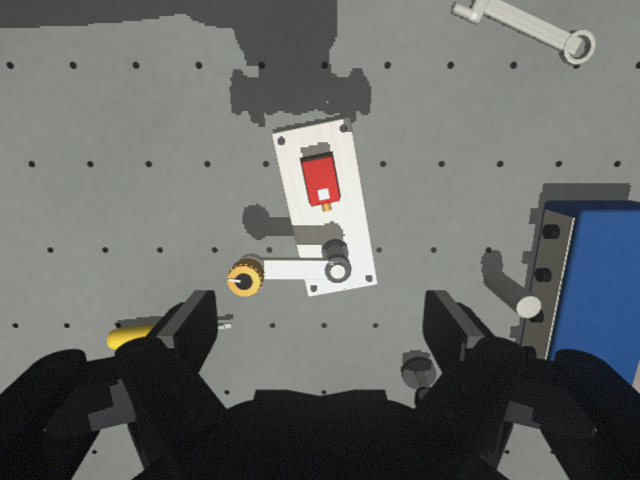

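The detector stands centred on the pad at (321,180), its stub towards the post. The knob is at (244,279). Next I'll plan the yaw ranges.

```bash
cat >> geo.py <<'E'
L=0.085; th0=1.36  # arm angle
def knob(th,z): # th=arm angle from stage +y, ccw
    w=a+np.pi/2+th; return post+[L*np.cos(w),L*np.sin(w),z]
E
python3 - <<'E'
from geo import *
print(knob(1.36,0), manip.read_state()['qpos'][5])
for nm,th in(('out',1.36),('in',0)):
    for d in range(-180,190,30):
        j=manip.ik(knob(th,.0965),down(np.radians(d)))
        print(nm,d,None if j is None else np.round(j,2))
E
```

```text
[ 0.48672287 -0.04539163  0.        ] 1.5826165670328862
out -180 [-0.09  0.1  -0.39  1.08  0.   -1.66]
out -150 [-0.09  0.1  -0.39  1.08  0.   -2.19]
out -120 [-0.09  0.1  -0.39  1.08  0.   -2.71]
out -90 [-0.09  0.1  -0.39  1.08  0.    3.05]
out -60 [-0.09  0.1  -0.39  1.08  0.    2.53]
out -30 [-0.09  0.1  -0.39  1.08  0.    2.  ]
out 0 [-0.09  0.1  -0.39  1.08  0.    1.48]
out 30 [-0.09  0.1  -0.39  1.08  0.    0.95]
out 60 [-0.09  0.1  -0.39  1.08  0.    0.43]
out 90 [-0.09  0.1  -0.39  1.08  0.   -0.09]
out 120 [-0.09  0.1  -0.39  1.08  0.   -0.62]
out 150 [-0.09  0.1  -0.39  1.08  0.   -1.14]
out 180 [-0.09  0.1  -0.39  1.08  0.   -1.66]
in -180 [ 0.07  0.22 -0.24  1.1   0.   -1.5 ]
in -150 [ 0.07  0.22 -0.24  1.1   0.   -2.03]
in -120 [ 0.07  0.22 -0.24  1.1   0.   -2.55]
in -90 [ 0.07  0.22 -0.24  1.1   0.   -3.08]
in -60 [ 0.07  0.22 -0.24  1.1   0.    2.68]
in -30 [ 0.07  0.22 -0.24  1.1   0.    2.16]
in 0 [ 0.07  0.22 -0.24  1.1   0.    1.64]
in 30 [ 0.07  0.22 -0.24  1.1   0.    1.11]
in 60 [ 0.07  0.22 -0.24  1.1   0.    0.59]
in 90 [ 0.07  0.22 -0.24  1.1   0.    0.07]
in 120 [ 0.07  0.22 -0.24  1.1   0.   -0.46]
in 150 [ 0.07  0.22 -0.24  1.1   0.   -0.98]
in 180 [ 0.07  0.22 -0.24  1.1   0.   -1.5 ]
```

```bash
python3 - <<'E'
from geo import *
psi0=np.radians(150); z=.0965
manip.move_pose(knob(th0,.16),down(psi0))
print(manip.servo_line(knob(th0,z),v=.12,guard=8))
manip.gripper_close(30)
st=manip.read_state(); print(st['grip_width'],st['finger_force'],st['contact_force'],st['eef_pos'],st['time_s'])
for th in np.r_[np.linspace(th0,0,8)[1:],-.012]:
    manip.servo_line(knob(th,z),v=.1,rot=down(psi0-(th0-th)))
st=manip.read_state(); print(st['contact_force'],st['ft_torque'],st['eef_pos'],knob(0,z),st['qpos'],st['time_s'])
manip.open_gripper(); manip.dwell(.1)
manip.servo_line(knob(0,.17),v=.15)
manip.move_pose(bed+[0,-.03,.28],down(0)); s=snap('wrist','swung.png')
np.save('sw.npy',s,allow_pickle=True)
A=cloud(s,np.ones((480,640),bool)); N=A[np.hypot(*(A[:,:2]-bed[:2]).T)<.03]; N=N[N[:,2]>.099]; print('knob',rect(N),np.median(N[:,2]),len(N))
print([(q['location'],q['conf']) for q in manip.pinpoint('wrist','knob_mid')[:1]],project(s,[knob(0,.0945)]))
print(manip.read_state()['time_s'])
E
```

```text
False
0.33749643634887727 31.067386865615845 [2.20579535 0.80780474 3.65641415] [ 0.4873306  -0.04541933  0.0970969 ] 17.2167
[0.38361423 1.32315558 5.61845269] [ 0.18141721 -0.01455054 -0.05243088] [0.55619315 0.03635695 0.09692811] [0.55525597 0.03664322 0.0965    ] [ 6.50627257e-02  2.24667269e-01 -2.42032827e-01  1.10387368e+00
  4.15141275e-04  3.85369579e-01] 19.8583
knob (array([0.5531, 0.0272]), array([46. , 43.7]), 33.971466064453125) 0.3595342881569631 26200
[([322.6, 183.8], 0.75)] [[320.45632242 183.77633177]]
22.3917
```

View pics/swung.png

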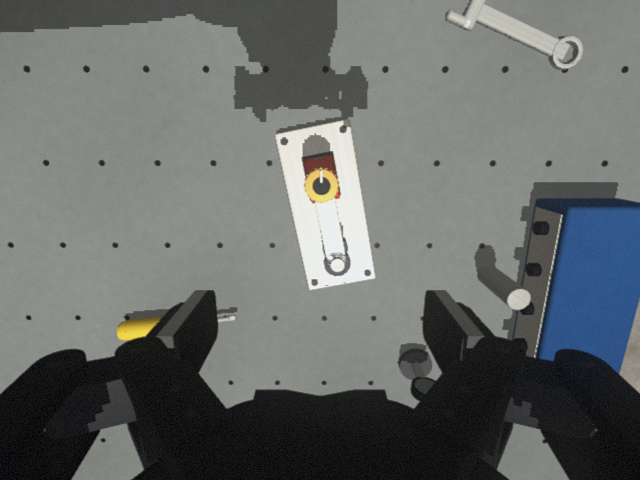

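The arm is in over the detector: knob at (322,184), predicted (320.5,184), white line pointing at stage +y. Now I'll screw it down with long strokes.

```bash
cat >> geo.py <<'E'
k0=knob(0,0)
def J(z,j6):
    j=np.array(manip.ik(k0+[0,0,z],down(np.pi/2))); j[5]=j6; return j
def stroke(s0,turn,j0):
    """grip at screw angle s0 with last joint j0, turn clockwise by turn"""
    zz=lambda s: .0965-min(s,9.42)*.005/(2*np.pi)
    manip.set_joints(J(.13,j0))
    manip.set_joints(J(zz(s0),j0))
    manip.gripper_close(40)
    n=int(np.ceil(turn/1.0))
    for i in range(1,n+1):
        d=turn*i/n; manip.set_joints(J(zz(s0+d),j0+d))
        st=manip.read_state(); print(round(s0+d,2),st['qpos'][5].round(3),'F',st['contact_force'].round(1),'T',st['ft_torque'].round(3),'w',round(st['grip_width'],3),round(st['time_s'],1))
    manip.open_gripper(); manip.dwell(.1)
    manip.set_joints(J(.13,manip.read_state()['qpos'][5]))
E
python3 - <<'E'
from geo import *
manip.move_pose(k0+[0,0,.15],down(np.pi/2))
stroke(.3,5.0,-2.5)
manip.move_pose(bed+[0,-.03,.28],down(0)); s=snap('wrist','scr1.png')
cv2.imwrite('pics/scr1c.png',cv2.resize(s['pixels'][110:300,250:400,::-1],None,fx=3,fy=3,interpolation=2))
print(manip.read_state()['time_s'])
E
```

```text
1.3 -1.5 F [-0.9 -0.   5.5] T [-0.082  0.175 -0.057] w 0.334 27.7
2.3 -0.5 F [ 0.5 -0.7  5.4] T [-0.138  0.042 -0.034] w 0.333 28.6
3.3 0.501 F [-0.9 -1.2  4.9] T [-0.313  0.15  -0.069] w 0.332 29.6
4.3 1.5 F [-1.7 -0.9  6.3] T [-0.263  0.198 -0.013] w 0.336 30.5
5.3 2.5 F [-0.8 -0.4  5.5] T [-0.157  0.218  0.024] w 0.332 31.5
33.3583
```

View pics/scr1c.png

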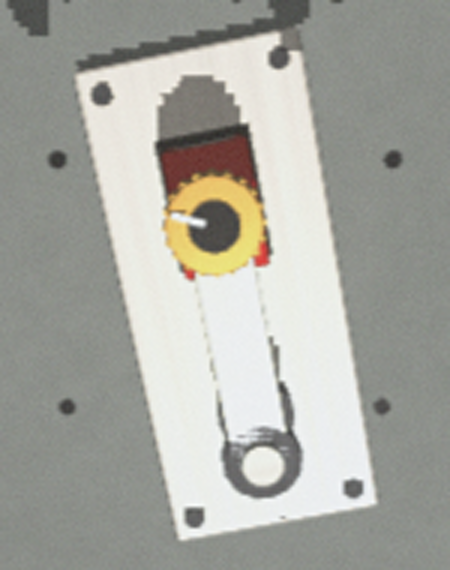

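The white line went from up to left, which is about 283° (4.94 rad) clockwise with no slip. Now the second stroke, stopping when torque rises.

```bash
python3 - <<'E'
from geo import *
zz=lambda s: .0965-min(s,9.42)*.005/(2*np.pi)
s0,j0=5.3,-2.6
manip.move_pose(k0+[0,0,.15],down(np.pi/2))
manip.set_joints(J(.13,j0)); manip.set_joints(J(zz(s0),j0)); manip.gripper_close(40)
for d in [1.8,3.5,3.8,4.0,4.2,4.4,4.6,4.8]:
    manip.set_joints(J(zz(s0+d),j0+d)); st=manip.read_state()
    print(d,st['qpos'][5].round(3),'F',st['contact_force'].round(1),'T',st['ft_torque'].round(3),'e6',st['effort'][5].round(3),round(st['time_s'],1))
    if abs(st['ft_torque'][2])>.35: break
manip.open_gripper(); manip.dwell(.1)
manip.set_joints(J(.13,manip.read_state()['qpos'][5]))
manip.move_pose(bed+[0,-.03,.28],down(0)); s=snap('wrist','scr2.png')
np.save('s2.npy',s,allow_pickle=True)
cv2.imwrite('pics/scr2c.png',cv2.resize(s['pixels'][110:300,250:400,::-1],None,fx=3,fy=3,interpolation=2))
for n in('sw','s2'):
    t=np.load(n+'.npy',allow_pickle=True).item(); A=cloud(t,np.ones((480,640),bool))
    N=A[np.hypot(*(A[:,:2]-k0[:2]).T)<.013]; N=N[(N[:,2]>.09)&(N[:,2]<.12)]; print(n,np.median(N[:,2]),len(N))
print(manip.read_state()['time_s'])
E
```

```text
1.8 -0.8 F [-0.5 -0.5  6.2] T [-0.213  0.194 -0.06 ] e6 -0.029 39.4
3.5 0.9 F [ 0.1 -1.5  7.1] T [-0.307  0.261 -0.042] e6 -0.027 40.9
3.8 1.2 F [-1.6 -1.1  7.5] T [-0.229  0.35  -0.018] e6 0.051 41.3
4.0 1.4 F [-0.6 -1.9  7.5] T [-0.255  0.368 -0.057] e6 0.093 41.6
4.2 1.6 F [-1.  -1.1  7.2] T [-0.224  0.371 -0.014] e6 0.094 41.9
4.4 1.8 F [-0.3  5.5  5.2] T [ 0.946 -0.049 -0.061] e6 0.088 42.2
4.6 2.0 F [-1.3 -2.4  5.9] T [-0.339  0.251 -0.017] e6 0.094 42.5
4.8 2.198 F [2.9 4.2 3.2] T [ 0.795 -0.718  0.562] e6 0.714 42.8
sw 0.1061391879695826 684
s2 0.09896675998642096 660
44.5167
```

View pics/scr2c.png

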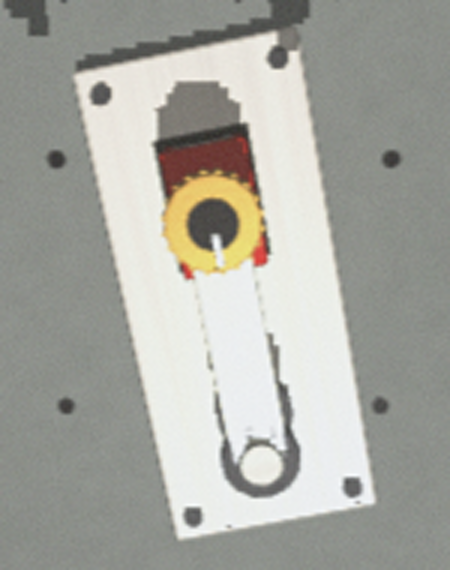

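Torque jumped to 0.56 N m and the head dropped 7.2 mm, so it looks home. There's time for a short confirming stroke.

```bash
python3 - <<'E'
from geo import *
j0=0.; z=.0892
manip.move_pose(k0+[0,0,.14],down(np.pi/2)); manip.set_joints(J(z,j0)); manip.gripper_close(50)
for d in [.15,.3,.45,.6,.75]:
    manip.set_joints(J(z,j0+d)); st=manip.read_state()
    print(d,st['qpos'][5].round(3),'F',st['contact_force'].round(1),'T',st['ft_torque'].round(3),'e6',st['effort'][5].round(3),round(st['time_s'],1))
    if st['effort'][5]>.5: break
manip.open_gripper(); manip.dwell(.1)
manip.set_joints(J(.13,st['qpos'][5]))
manip.move_pose(bed+[0,-.03,.28],down(0)); s=snap('wrist','scr3.png')
cv2.imwrite('pics/scr3c.png',cv2.resize(s['pixels'][110:300,250:400,::-1],None,fx=3,fy=3,interpolation=2))
A=cloud(s,np.ones((480,640),bool)); N=A[np.hypot(*(A[:,:2]-k0[:2]).T)<.013]; N=N[(N[:,2]>.09)&(N[:,2]<.12)]; print(np.median(N[:,2]))
print(manip.read_state()['time_s'])
E
```

```text
0.15 0.15 F [-0.3 -1.2  5.6] T [-0.235  0.182  0.048] e6 0.2 47.0
0.3 0.301 F [-8.6  2.   9.9] T [ 0.36   1.614 -0.02 ] e6 0.114 47.3
0.45 0.448 F [ 0.7 -1.8  5.8] T [-0.633 -0.076 -0.029] e6 0.215 47.5
0.6 0.596 F [ 1.5 -2.3  5.4] T [-0.712 -0.07   0.872] e6 1.019 47.8
0.09890986997828616
49.775
```

View pics/scr3c.png

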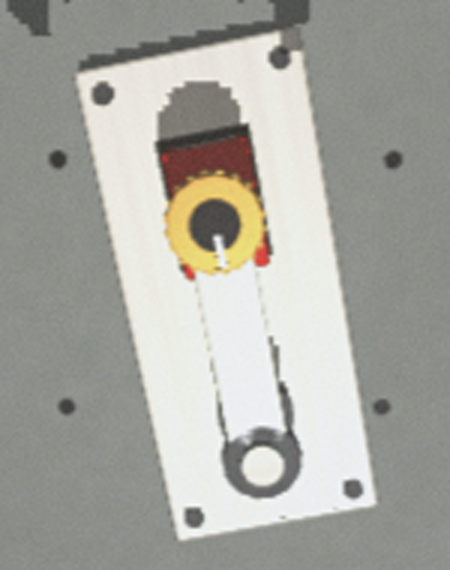

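The white line and head height are unchanged under about 0.9 N m, so the screw is at its stop. The detector hasn't moved.

```bash
python3 -c "
from plant import manip
print(manip.finish_job())"
```

```text
the job is handed in; nothing more can be done
None
```

I handed the job in at about 50 s, though `finish_job()` gave no verdict: the detector stands centred on the pad with its window away from the post, the arm is in at its stop, and the thumbscrew is at its stop (about 0.9 N m more didn't turn it).

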